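# Pull the grinder's guard down with the hook pole

## Task

Take the hook pole off its wooden rest, drop its hook into the ring of the clear guard in front of the bench grinder, and pull that guard all the way down. Then lift the hook out and lay the pole back on the rest where it was. Move the guard only with the pole: the robot itself must not touch the guard or its stand.

Things in the scene. Friction and masses are not known exactly. Their poses are not given: they have to be found in the camera images.
- pole: Hook pole, 0.16 kg, level on a rest. Square wood handle 24 x 24 mm from x=-110 to 70 mm, then a 10 mm rod to x=150 mm, bent straight down there as a hook reaching 38 mm below the rod's axis. Origin: handle axis, near balance, midway between rest posts, 62 mm above the table; x to the hook, z up. Grip here from above, across y. A like pole ending in a flat paddle lies 270 mm or more to one side.
- rest: Fixed plywood rest under the hook pole, origin on the table below the pole's origin, same axes. Base 150 x 80 x 12 mm; two notched posts 14 mm thick at x=-55 and 55 mm, 83 mm high, 90 mm free between them for the fingers. Notch floors 50 mm above the table, 36 mm wide and flared above: the pole lifts straight out and is set back from above.
- sash_ring (a point): Centre of the steel ring on the grinder's guard. It lies level, hole 36 mm, bar 8 mm thick, centre 44 mm in front of the clear panel; x points into the panel away from the robot, z up. The hook drops through the hole, rod over the bar nearest the robot and square to the panel; the rod pressed down on that bar draws the guard. Height 250 mm with the guard up, 120 mm fully down.
- sash (a joint): How far the grinder's clear guard is drawn straight down, in m: 0 up, 0.130 fully down at its stop. It starts near the top, stays where it is left and needs about 3 N down to move.
- guard: Fixed guard stand of the bench grinder (green motor, two wheels). Origin on the table straight below the ring; x away from the robot, z up. Base 220 x 250 mm from x=32 to 252 mm; uprights and crossbar, 250 mm wide, 334 mm high, hold the clear panel at x=47 mm. A like stand with a column press behind the same guard and ring is beside it, 310 to 430 mm left or right: not needed.

How it is judged:
By the outcome, as a careful person would: the job done as asked, in the order asked, and still so for the second after the job is handed in, with the robot touching nothing.
It also fails if it takes over 58 s, if anything falls off the work surface, if the arm or the gripper's body presses on something with over 40 N, if the wrist force passes 120 N, or if a joint passes its speed limit or range.

## Robot

A 6-joint arm with a two-finger parallel gripper is mounted at the origin on the work surface. World frame = base frame: x ahead of the robot, y to its left, z up, the work surface at z = 0. Lengths are in m, angles in rad, forces in N, time in s.
With the tool pointing down it reaches from about 0.25 to 0.775 m from the base axis. Payload 4 kg.
Tool frame: the origin (TCP) lies midway between the tips of the shut fingers; the grasp point (between the pads) lies 19 mm behind it; y points along the fingers, x is the direction in which the jaws open and shut, and the axes are right-handed (so a half turn about y gives the same grasp; the last joint's range is limited). The gripper opens to 94 mm and grips with 3 to 60 N. Pads are 16 mm wide; open, the fingers measure 119 mm over their backs; the gripper's body (75 mm by 177 mm) begins 78 mm behind the grasp point.
Start: joints at [1.012, 0.087, 1.371, -0, 1.684, -0.103], TCP at [0.242, 0.494, 0.206] pointing down, gripper open.
Joint ranges: [-3.1, 3.1], [-0.76, 2.03], [0.27, 2.55], [-1.08, 4.22], [0.17, 2.65], [-2.57, 2.57]. Speed limits (rad/s): [2.79, 2.79, 3.14, 3.14, 3.14, 3.14].

## Interface

Orientations are given as [roll, pitch, yaw] about the fixed x, y, z axes, in that order (R = Rz(yaw) Ry(pitch) Rx(roll)).
In Python, from bench import robot, snapshot, camera_info, ticket gives the robot as it stands.
- The arm moves only by the shell command python3 -m creep 'ROWS'. ROWS is JSON, a list of rows, each an object with "slide": the shift along the tool's x, y, z in mm, a list of three; "roll": the turn about the tool's y in degrees; "grip": the closure, from 0 (fully open) to 1 (shut). In form: [{"slide": [x, y, z], "roll": roll, "grip": grip}, ...]. A call has 1 to 20 rows; each row is the pose to reach, as a shift and turn from the pose commanded when the call began, along the tool's axes at that moment; what a row does not reach only later rows make up. A row lasts 1/12 s, in which the tool goes at most 41.7 mm and 7.16 degrees, less where a joint would pass 70% of its speed; a pose out of reach is approached as far as the arm can. A call with a gripper value outside its range is refused whole. The fingers move at their own pace and stop on an object; the grip force is fixed at half the most. Time passes only in rows, so rows that repeat a pose let the fingers close. It gives the time, the measured TCP pose, the force and the opening at its end, in the units of the state.
- robot.get_obs(): the state, without advancing time (a new reading comes with each control period).
- snapshot(name): name is "scene" or "side" or "wrist"; returns the picture (384x512x3 uint8, red, green, blue); there is no depth.
- camera_info(name): a dict with "fx", "fy", "cx", "cy" (pixels), "cam_to_world" (4x4, takes a point from camera to world coordinates). Camera axes: x right, y down, z forward; pixel columns grow to the right and rows downward; lengths in m; the calibration is good to about 2 mm. The wrist camera is an equidistant fisheye: a pixel r from the principal point sees the ray r / f radians off the axis. A picture is of the moment at which its call begins: read the wrist's pose just before it. camera_info takes no time and is no camera call; for the wrist camera it gives the pose at the moment of the call.
- ticket.close_job(): hands the job in, once; it reports no verdict.
The state is a dict: "time": time; "joint_positions": joint angles; "qvel": joint speeds; "joint_torque": joint torques, N m; "tool_pos": TCP position; "ee_rot": TCP orientation; "wrist_force": force on the tool from outside, world axes, zero at the start; "wrist_torque": the same for the moment, N m; "width": finger opening in m.
Only numpy, scipy, OpenCV 4.12 (cv2) and the standard library are available. Lean on these libraries where they do the work, as an engineer would, in place of code of your own. Each camera call takes 0.05 s, during which the arm holds its last target.

## Working session

There is one attempt and no reset: what is moved stays moved. The work goes in short steps, Python scripts to look and compute and a shell command to move; the robot and the scene stay as the last step left them, time stands still between calls to the robot, and variables do not carry over. Pictures are saved under pics/ and viewed, and the job is handed in when it is done.

```bash
ls; mkdir -p pics; python3 - <<'E'
from bench import robot, snapshot, camera_info, ticket
import cv2
print(robot.get_obs())
for n in ["scene","side","wrist"]:
    c=camera_info(n); print(n,c)
    im=snapshot(n); cv2.imwrite(f"pics/{n}0.png",im[:,:,::-1])
E
```

```text
pics
{'time': 0.0, 'joint_positions': array([ 1.01189229e+00,  8.79258775e-02,  1.37225400e+00, -1.82637771e-05,
        1.68359835e+00, -1.03095385e-01]), 'qvel': array([ 0.00137153, -0.00036751, -0.00024212, -0.00219276,  0.00109715,
        0.00021334]), 'joint_torque': array([ 6.43206513e-04, -3.40190363e+01, -3.02426183e+01,  7.18711456e-02,
        3.31025384e-02, -1.83576230e-04]), 'tool_pos': array([0.24181579, 0.49337169, 0.20432023]), 'ee_rot': array([-1.57058946,  0.00217584,  1.11498586]), 'wrist_force': array([ 0.24586798,  0.52731304, -0.21410398]), 'wrist_torque': array([ 0.00062295,  0.03901139, -0.00717023]), 'width': 0.09399303264494803}
scene {'fx': 371.6129211970574, 'fy': 371.6129211970574, 'cx': 253.9415954366308, 'cy': 180.3156664665855, 'cam_to_world': array([[ 0.86069712,  0.3704045 , -0.34928638,  0.85973867],
       [ 0.50911561, -0.62798032,  0.58859324, -0.51827194],
       [-0.00132739, -0.68442766, -0.72907957,  0.79940078],
       [ 0.        ,  0.        ,  0.        ,  1.        ]])}
side {'fx': 434.0087931672622, 'fy': 434.0087931672622, 'cx': 258.1603836158885, 'cy': 201.85768884570652, 'cam_to_world': array([[ 0.79825538, -0.36881649,  0.47619613,  0.20473483],
       [-0.60227323, -0.49851815,  0.62349548, -0.51417919],
       [ 0.007437  , -0.7845088 , -0.62007309,  0.66137243],
       [ 0.        ,  0.        ,  0.        ,  1.        ]])}
wrist {'fx': 297.3186396354542, 'fy': 297.3186396354542, 'cx': 259.1393161657938, 'cy': 192.15768094153808, 'cam_to_world': array([[ 0.44048807,  0.86746712,  0.2312381 ,  0.1744159 ],
       [ 0.8977564 , -0.42507225, -0.11552936,  0.52705397],
       [-0.00192502,  0.25848479, -0.96601341,  0.38331233],
       [ 0.        ,  0.        ,  0.        ,  1.        ]])}
```

View pics/scene0.png

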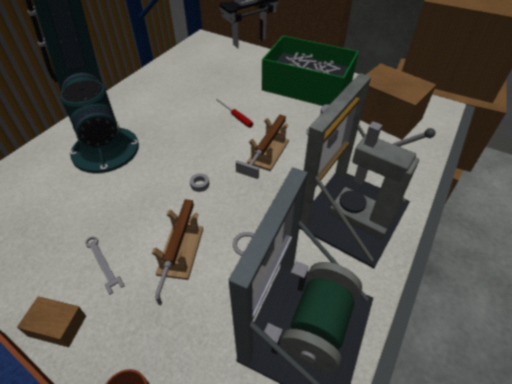

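View pics/side0.png

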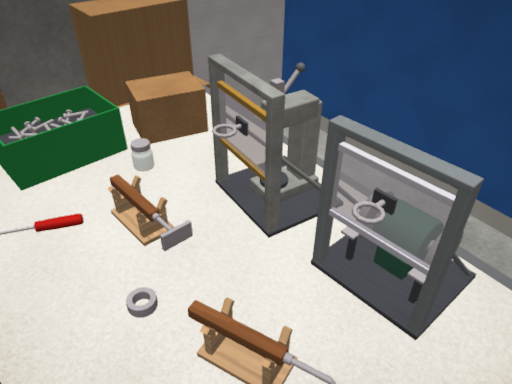

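View pics/wrist0.png

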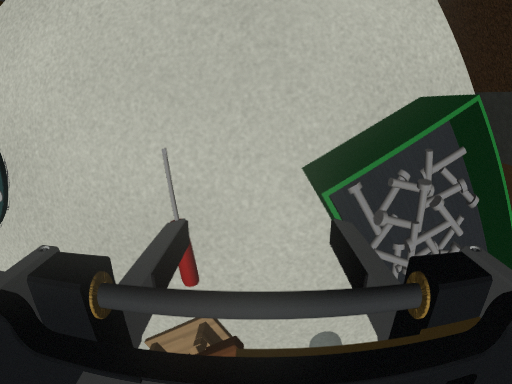

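The hook pole is the near one (scene ~(180,235), hook at ~(160,297)), and the grinder guard is bottom right with its ring at ~(245,243). In the side view the ring is at (369,212). Next I'll enlarge crops.

```bash
python3 - <<'E'
import cv2
def crop(n,x0,y0,w,h,s,o):
    im=cv2.imread(f"pics/{n}0.png")[y0:y0+h,x0:x0+w]
    im=cv2.resize(im,None,fx=s,fy=s,interpolation=cv2.INTER_CUBIC)
    for k in range(0,w,10): cv2.putText(im,str(x0+k),(k*s,8),0,.3,(0,0,255)); cv2.line(im,(k*s,10),(k*s,16),(0,0,255))
    for k in range(0,h,10): cv2.putText(im,str(y0+k),(0,k*s+4),0,.3,(0,0,255)); cv2.line(im,(20,k*s),(26,k*s),(0,0,255))
    cv2.imwrite(f"pics/{o}.png",im)
crop("scene",140,190,75,120,5,"c1")
crop("side",180,290,160,94,5,"c2")
crop("side",315,120,155,120,5,"c3")
crop("scene",225,165,85,110,5,"c4")
E
```

```text
(no output)
```

View pics/c1.png

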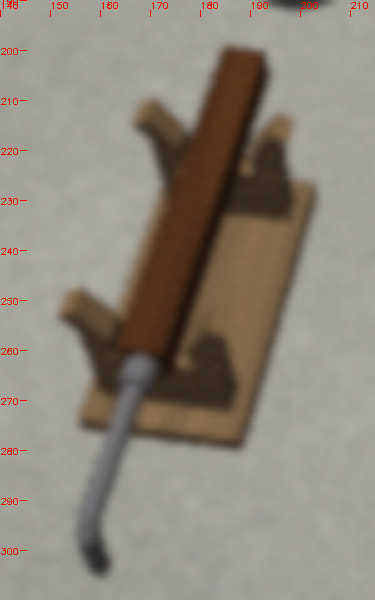

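View pics/c2.png

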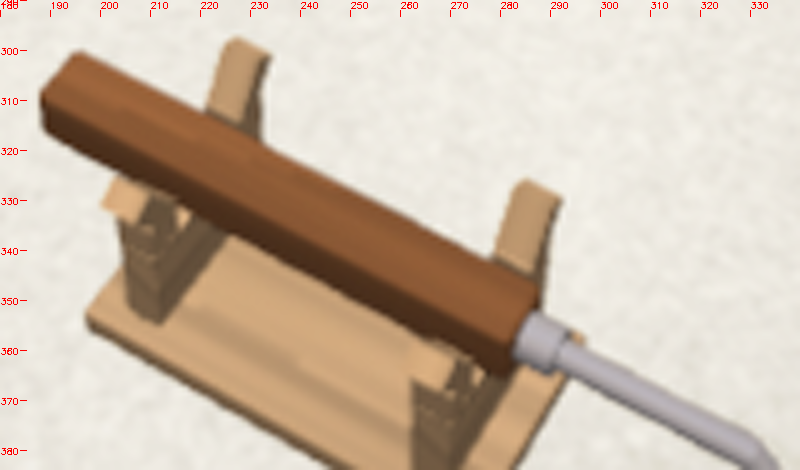

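View pics/c3.png

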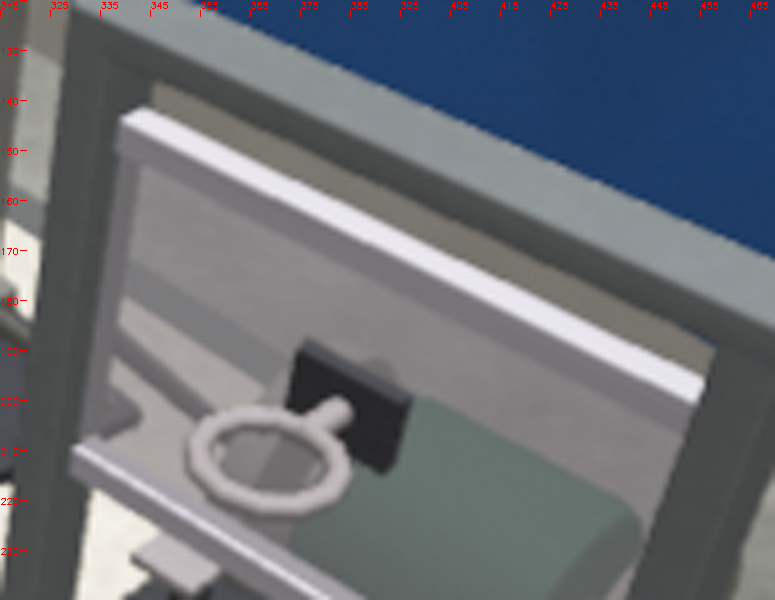

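View pics/c4.png

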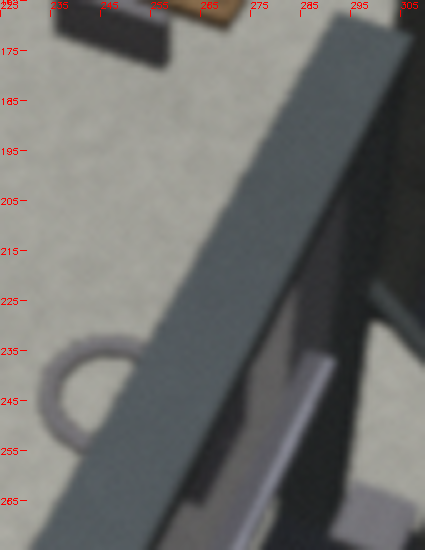

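```bash
cat > h.py <<'E'
import numpy as np
from bench import camera_info
def ray(n,u,v):
    c=camera_info(n);T=c["cam_to_world"]
    d=T[:3,:3]@np.array([(u-c["cx"])/c["fx"],(v-c["cy"])/c["fy"],1]); return T[:3,3],d
def atz(n,u,v,z):
    o,d=ray(n,u,v); return (o+d*(z-o[2])/d[2])
def proj(n,P):
    c=camera_info(n);T=c["cam_to_world"];P=np.atleast_2d(P)
    q=(P-T[:3,3])@T[:3,:3]; return np.c_[c["fx"]*q[:,0]/q[:,2]+c["cx"],c["fy"]*q[:,1]/q[:,2]+c["cy"]]
def tri(a,b):
    (o1,d1),(o2,d2)=ray(*a),ray(*b); s=np.linalg.lstsq(np.c_[d1,-d2],o2-o1,rcond=None)[0]
    p,q=o1+d1*s[0],o2+d2*s[1]; return (p+q)/2,np.linalg.norm(p-q)
E
python3 - <<'E'
from h import *
import cv2
np.set_printoptions(precision=4,suppress=True)
for n,pts in {"side":[(196,300),(188,308.4),(288,348),(282,358.8)],"scene":[(185,199.6),(193,200.6),(163.4,259.4),(172.6,261.6)]}.items():
    P=np.array([atz(n,*p,.074) for p in pts]); print(n,P[:,:2].tolist())
    b=P[:2].mean(0);f=P[2:].mean(0);d=f-b;print("len",np.linalg.norm(d),"yaw",np.degrees(np.arctan2(d[1],d[0])),"origin",b+d*110/180, "front",f)
print("ring side z=.25,.245,.24",[atz("side",368.9,211.8,z)[:2] for z in (.25,.245,.24)])
def crop(n,x0,y0,w,h,s,o):
    im=cv2.imread(f"pics/{n}0.png")[y0:y0+h,x0:x0+w]
    im=cv2.resize(im,None,fx=s,fy=s,interpolation=cv2.INTER_CUBIC)
    cv2.imwrite(f"pics/{o}.png",im)
crop("scene",220,160,100,220,4,"c5"[:2]+"a" if 0 else "c5")
crop("side",310,115,165,100,4,"c6")
E
```

```text
side [[0.4095633732588172, -0.0750317976919046], [0.38993641375184274, -0.08225001841508583], [0.47517494462709015, -0.23886441577415396], [0.45615681402782876, -0.24749773793190466]]
len 0.17725231827957103 yaw -68.16860256351045 origin [ 0.44   -0.1792  0.074 ] front [ 0.4657 -0.2432  0.074 ]
scene [[0.39495379890850923, -0.08023790231741645], [0.4145737604983867, -0.07253076796943336], [0.46140103611423633, -0.2437557490687685], [0.4826587361703278, -0.23769439579823703]]
len 0.1775742295731195 yaw -67.74028375931006 origin [ 0.4459 -0.1768  0.074 ] front [ 0.472  -0.2407  0.074 ]
ring side z=.25,.245,.24 [array([ 0.6389, -0.2177]), array([ 0.6442, -0.2141]), array([ 0.6495, -0.2105])]
```

View pics/c5.png

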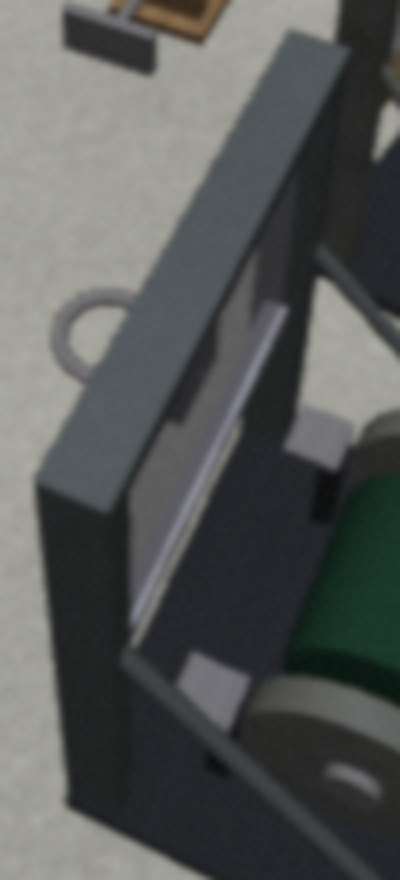

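View pics/c6.png

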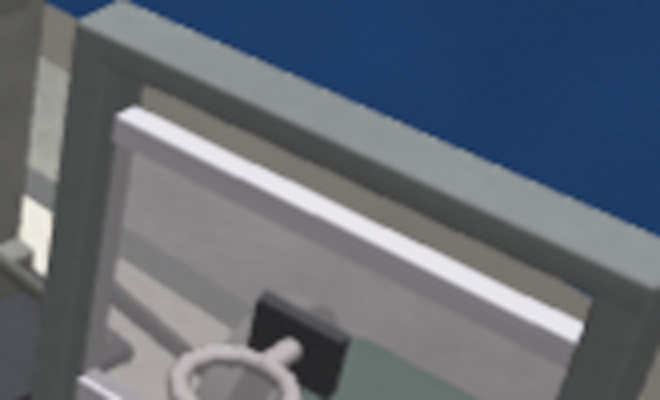

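```bash
python3 - <<'E'
from h import *
import cv2
np.set_printoptions(precision=4,suppress=True)
im=cv2.imread("pics/side0.png")[100:240,310:480]
cv2.imwrite("pics/c7.png",cv2.resize(im,None,fx=4.5,fy=4.5,interpolation=cv2.INTER_CUBIC))
P=[atz("scene",*p,.334) for p in [(292.5,167.5),(307.5,172),(229.5,280.75),(247.5,288.25)]]
P=np.array(P);print(P)
for a,b in((2,0),(3,1),(0,1),(2,3)):
    d=P[b]-P[a];print(np.linalg.norm(d),np.degrees(np.arctan2(d[1],d[0])))
c=P.mean(0);print("c",c)
print([atz("side",*p,.334) for p in [(330,120),(341.3,115),(472.5,187)]])
E
```

```text
[[ 0.6798 -0.0809  0.334 ]
 [ 0.7075 -0.0776  0.334 ]
 [ 0.704  -0.322   0.334 ]
 [ 0.731  -0.319   0.334 ]]
0.24231289439135487 95.72954235248818
0.24249660206900311 95.56313647150525
0.027872066804996373 6.859955039120448
0.02716483472697363 6.504016381285963
c [ 0.7056 -0.1999  0.334 ]
[array([ 0.676 , -0.0846,  0.334 ]), array([ 0.7032, -0.0831,  0.334 ]), array([ 0.6951, -0.3236,  0.334 ])]
```

View pics/c7.png

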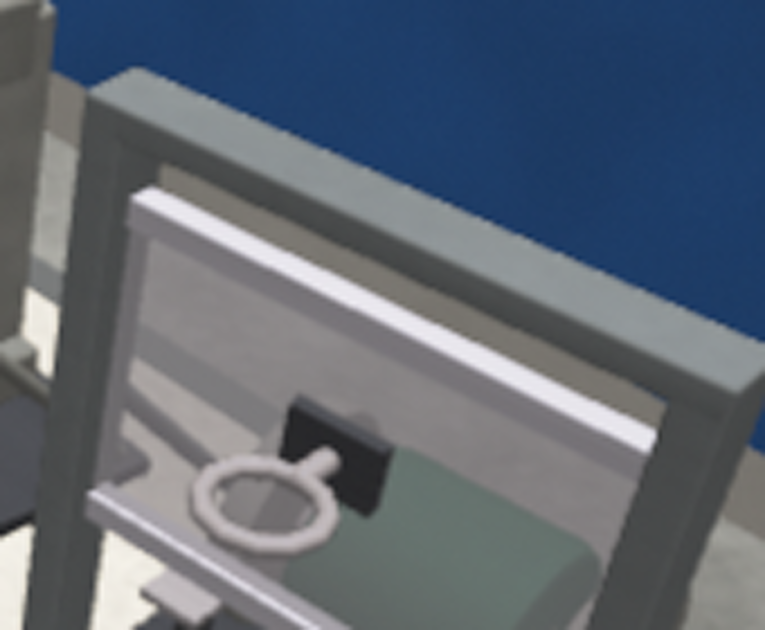

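The scene crossbar corners ((292,167), (307,172), (229,281), (247,288)) give a guard yaw of about 5°. The pole is near (0.443, -0.178) with yaw about -68°. I'll move above it and look with the wrist camera.

```bash
python3 -m creep '[{"slide":[-528,0,-491],"roll":42,"grip":0},{"slide":[-528,0,-491],"roll":42,"grip":0},{"slide":[-528,0,-491],"roll":42,"grip":0},{"slide":[-528,0,-491],"roll":42,"grip":0},{"slide":[-528,0,-491],"roll":42,"grip":0},{"slide":[-528,0,-491],"roll":42,"grip":0},{"slide":[-528,0,-491],"roll":42,"grip":0},{"slide":[-528,0,-491],"roll":42,"grip":0},{"slide":[-528,0,-491],"roll":42,"grip":0},{"slide":[-528,0,-491],"roll":42,"grip":0},{"slide":[-528,0,-491],"roll":42,"grip":0},{"slide":[-528,0,-491],"roll":42,"grip":0},{"slide":[-528,0,-491],"roll":42,"grip":0},{"slide":[-528,0,-491],"roll":42,"grip":0},{"slide":[-528,0,-491],"roll":42,"grip":0},{"slide":[-528,0,-491],"roll":42,"grip":0},{"slide":[-528,0,-491],"roll":42,"grip":0},{"slide":[-528,0,-491],"roll":42,"grip":0},{"slide":[-528,0,-491],"roll":42,"grip":0},{"slide":[-528,0,-491],"roll":42,"grip":0}]'
python3 - <<'E'
from bench import *
import cv2,numpy as np
T=camera_info("wrist")["cam_to_world"]; np.save("w1.npy",T); o=robot.get_obs(); print(o["tool_pos"],o["ee_rot"],o["joint_positions"])
cv2.imwrite("pics/w1.png",snapshot("wrist")[:,:,::-1])
im=cv2.imread("pics/w1.png"); cv2.imwrite("pics/w1b.png",cv2.resize(im,None,fx=1.56,fy=1.56,interpolation=cv2.INTER_CUBIC))
E
```

```text
time: 1.82
tool_pos: [0.4502, -0.1961, 0.2048]
ee_rot: [-1.569, 0.001, 0.381]
wrist_force: [-1.0, -0.1, 0.6]
width: 0.0939
[ 0.45023597 -0.19609888  0.20484437] [-1.56866600e+00  5.82768637e-04  3.80875031e-01] [-5.26893369e-01 -4.29883670e-02  1.50473483e+00  8.57211990e-04
  1.68188383e+00 -9.07673618e-01]
```

View pics/w1b.png

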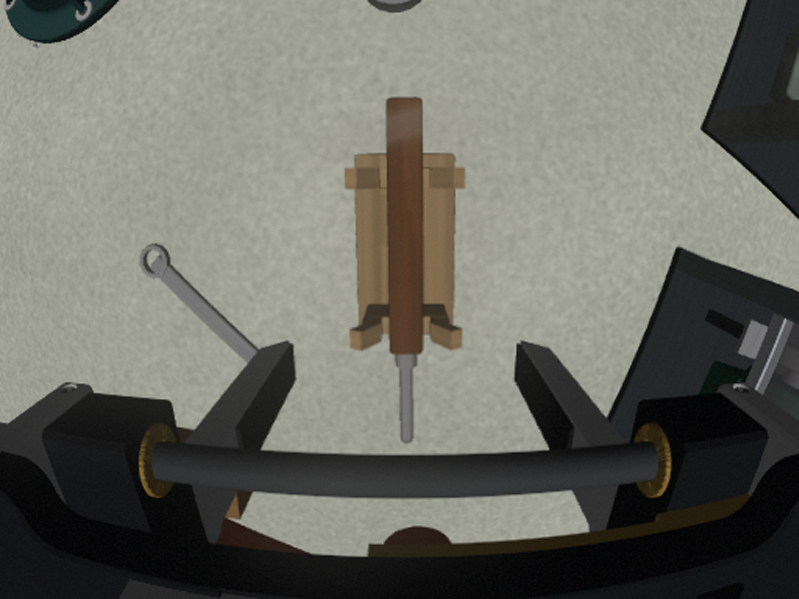

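The handle is well seen: back end at y≈98, front at y≈353, centred at x≈405 (enlarged). It's nearly aligned with the fingers.

```bash
cat >> h.py <<'E'
def wray(T,u,v):
    c=camera_info("wrist");a=np.array([(u-c["cx"])/c["fx"],(v-c["cy"])/c["fy"]]);r=np.linalg.norm(a)
    d=np.r_[a/r*np.sin(r),np.cos(r)]; return T[:3,3],T[:3,:3]@d
def watz(T,u,v,z):
    o,d=wray(T,u,v); return o+d*(z-o[2])/d[2]
E
python3 - <<'E'
from h import *
np.set_printoptions(precision=4,suppress=True)
T=np.load("w1.npy");k=1.56
P=np.array([watz(T,u/k,v/k,.074) for u,v in [(387,98),(422,98),(389.5,353),(421.5,353)]]);print(P)
b=P[:2].mean(0);f=P[2:].mean(0);d=f-b;print("len",np.linalg.norm(d),"yaw",np.degrees(np.arctan2(d[1],d[0])),"origin",b+d*110/180,f)
t=watz(T,407/k,440/k,.067);print("tip",t, np.linalg.norm(t-f))
e=d[:2]/np.linalg.norm(d[:2]); m=b[:2]+e*.130; print("grip +20",m)
E
```

```text
[[ 0.3912 -0.0796  0.074 ]
 [ 0.4126 -0.0711  0.074 ]
 [ 0.4575 -0.2434  0.074 ]
 [ 0.4788 -0.2349  0.074 ]]
len 0.17672006963421918 yaw -67.96239679174793 origin [ 0.4424 -0.1754  0.074 ] [ 0.4682 -0.2391  0.074 ]
tip [ 0.4983 -0.3108  0.067 ] 0.0780526166635484
grip +20 [ 0.4507 -0.1958]
```

```bash
python3 -m creep '[{"slide":[0,40,0],"roll":0,"grip":0},{"slide":[0,80,0],"roll":0,"grip":0},{"slide":[0,115,0],"roll":0,"grip":0},{"slide":[0,140,0],"roll":0,"grip":0},{"slide":[0,155,0],"roll":0,"grip":0},{"slide":[0,162,0],"roll":0,"grip":0},{"slide":[0,162,0],"roll":0,"grip":0},{"slide":[0,162,0],"roll":0,"grip":0},{"slide":[0,162,0],"roll":0,"grip":1},{"slide":[0,162,0],"roll":0,"grip":1},{"slide":[0,162,0],"roll":0,"grip":1},{"slide":[0,162,0],"roll":0,"grip":1},{"slide":[0,162,0],"roll":0,"grip":1},{"slide":[0,162,0],"roll":0,"grip":1},{"slide":[0,162,0],"roll":0,"grip":1},{"slide":[0,162,0],"roll":0,"grip":1},{"slide":[0,162,0],"roll":0,"grip":1},{"slide":[0,162,0],"roll":0,"grip":1}]'
python3 - <<'E'
from bench import *
import cv2,numpy as np
print(robot.get_obs()["joint_positions"])
cv2.imwrite("pics/s2.png",snapshot("side")[:,:,::-1])
E
```

```text
time: 3.37
tool_pos: [0.4505, -0.1964, 0.0434]
ee_rot: [-1.571, -0.0, 0.382]
wrist_force: [-0.1, -0.3, -1.0]
width: 0.0306
[-5.26524828e-01  4.97270525e-02  1.74035399e+00  1.23297542e-04
  1.35163769e+00 -9.08422836e-01]
```

View pics/s2.png

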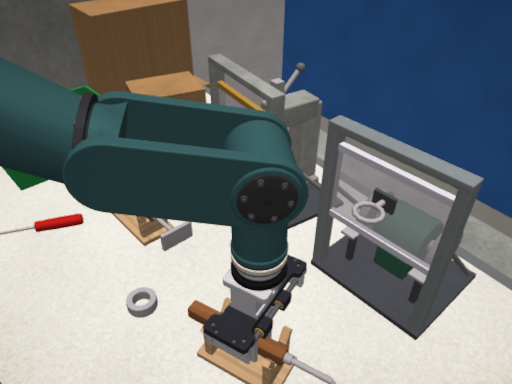

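```bash
python3 -m creep '[{"slide":[0,0,0],"roll":0,"grip":1},{"slide":[0,0,0],"roll":0,"grip":1},{"slide":[0,0,0],"roll":0,"grip":1},{"slide":[0,0,0],"roll":0,"grip":1},{"slide":[0,-5,0],"roll":0,"grip":1},{"slide":[0,-15,0],"roll":0,"grip":1},{"slide":[0,-35,0],"roll":0,"grip":1},{"slide":[0,-65,0],"roll":0,"grip":1},{"slide":[0,-100,0],"roll":0,"grip":1},{"slide":[0,-135,0],"roll":0,"grip":1},{"slide":[0,-170,0],"roll":0,"grip":1},{"slide":[0,-205,0],"roll":0,"grip":1},{"slide":[0,-235,0],"roll":0,"grip":1},{"slide":[0,-255,0],"roll":0,"grip":1},{"slide":[0,-262,0],"roll":0,"grip":1},{"slide":[0,-262,0],"roll":0,"grip":1}]'
python3 - <<'E'
from bench import *
import cv2,numpy as np
cv2.imwrite("pics/s3.png",snapshot("side")[:,:,::-1])
T=camera_info("wrist")["cam_to_world"]; np.save("w3.npy",T)
im=snapshot("wrist")[:,:,::-1]; cv2.imwrite("pics/w3.png",cv2.resize(im,None,fx=1.56,fy=1.56,interpolation=cv2.INTER_CUBIC))
E
```

```text
time: 4.75
tool_pos: [0.4512, -0.1967, 0.3083]
ee_rot: [-1.575, -0.003, 0.382]
wrist_force: [0.5, 0.2, -2.4]
width: 0.0241
```

View pics/s3.png

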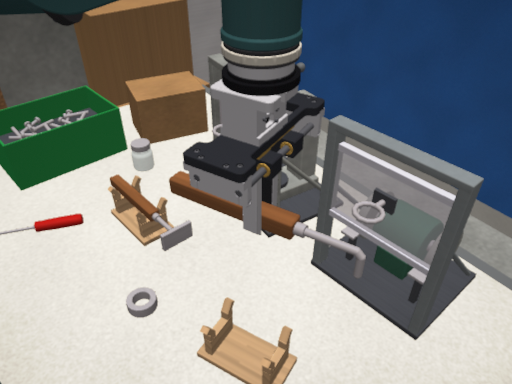

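View pics/w3.png

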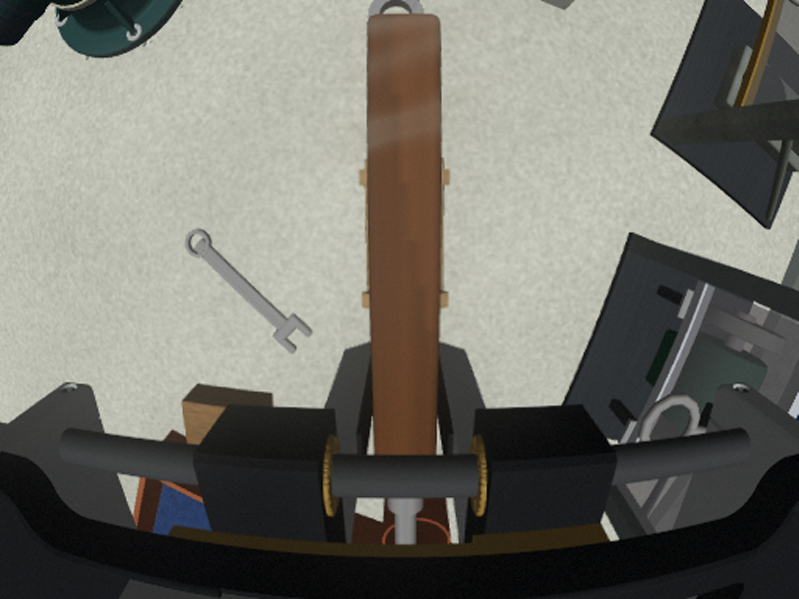

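```bash
python3 - <<'E'
from h import *
import cv2
from scipy.optimize import least_squares
im=cv2.imread("pics/w3.png")[360:480,600:780]; cv2.imwrite("pics/c8.png",cv2.resize(im,None,fx=4,fy=4))
E
```

```text
(no output)
```

View pics/c8.png

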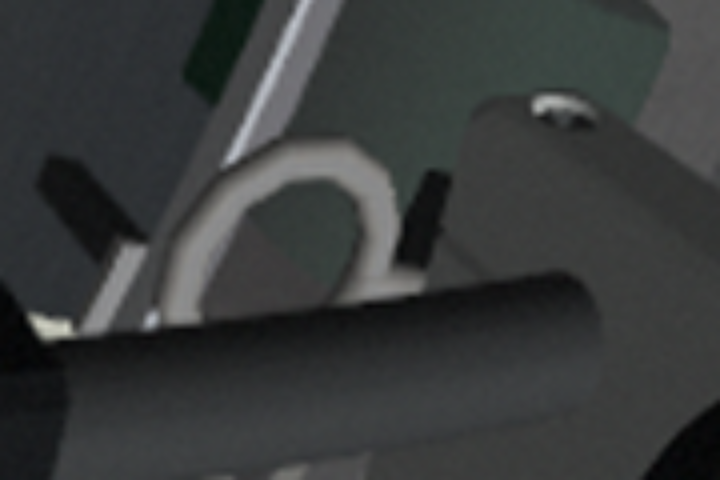

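```bash
python3 - <<'E'
from h import *
from scipy.optimize import least_squares
np.set_printoptions(precision=4,suppress=True)
a,b=np.meshgrid(np.linspace(0,2*np.pi,90),np.linspace(0,2*np.pi,16))
R,r=.022,.004
tor=np.c_[((R+r*np.cos(b))*np.cos(a)).ravel(),((R+r*np.cos(b))*np.sin(a)).ravel(),(r*np.sin(b)).ravel()]
T=np.load("w3.npy");c=camera_info("wrist")
def wproj(P):
    q=(P-T[:3,3])@T[:3,:3];n=np.linalg.norm(q[:,:2],axis=1);th=np.arctan2(n,q[:,2]);return c["fx"]*q[:,:2]/n[:,None]*th[:,None]+[c["cx"],c["cy"]]
k=1.56
def res(p,parts=False):
    P=tor+p;s=proj("side",P);e=proj("scene",P);w=wproj(P)
    f=np.r_[s[:,0].min()-352.4,s[:,0].max()-385.4,s[:,1].min()-200.4,s[:,1].max()-223.2,e[:,0].min()-232.5,e[:,1].min()-231.8,w[:,0].max()-700.5/k,w[:,1].min()-393.7/k,w[:,0].min()-638.7/k]
    return f
for m in ([1]*9,[1]*6+[0]*3,[1]*4+[0]*2+[1]*3):
    q=least_squares(lambda p:res(p)*np.array(m),[.655,-.207,.24]);print(q.x,res(q.x))
E
```

```text
[ 0.6579 -0.2048  0.2336] [-0.3167  0.8066 -0.6583 -0.2563 -0.5015  0.5796 -0.1551 -0.5985 -0.1354]
[ 0.658  -0.204   0.2325] [-0.7129  0.3449 -0.4113 -0.0387 -0.1739  0.6472 -0.2061 -1.5844 -0.0841]
[ 0.6579 -0.205   0.2334] [-0.2214  0.9034 -0.5326 -0.1237 -0.538   0.711  -0.2864 -0.4944 -0.256 ]
```

The ring fit from three cameras is (0.658, -0.205, 0.2335). Next I'll swing the hook above it.

```bash
python3 -m creep '[{"slide":[3,0,-2],"roll":-2,"grip":1},{"slide":[8,0,-6],"roll":-6,"grip":1},{"slide":[14,0,-11],"roll":-11,"grip":1},{"slide":[20,0,-16],"roll":-17,"grip":1},{"slide":[26,0,-20],"roll":-23,"grip":1},{"slide":[32,0,-24],"roll":-29,"grip":1},{"slide":[38,0,-28],"roll":-35,"grip":1},{"slide":[44,0,-32],"roll":-41,"grip":1},{"slide":[50,0,-36],"roll":-47,"grip":1},{"slide":[55,0,-40],"roll":-53,"grip":1},{"slide":[60,0,-44],"roll":-59,"grip":1},{"slide":[64,0,-47],"roll":-65,"grip":1},{"slide":[66,0,-48],"roll":-70,"grip":1},{"slide":[66,0,-48],"roll":-73,"grip":1},{"slide":[66,0,-48],"roll":-73.3,"grip":1},{"slide":[66,0,-48],"roll":-73.3,"grip":1},{"slide":[66,0,-48],"roll":-73.3,"grip":1}]'
python3 - <<'E'
from bench import *
import cv2,numpy as np
cv2.imwrite("pics/s4.png",snapshot("side")[:,:,::-1])
cv2.imwrite("pics/e4.png",snapshot("scene")[:,:,::-1])
a=cv2.imread("pics/s4.png")[100:250,290:450];b=cv2.imread("pics/e4.png")[130:290,150:310]
cv2.imwrite("pics/s4b.png",cv2.resize(a,None,fx=4,fy=4,interpolation=cv2.INTER_CUBIC))
cv2.imwrite("pics/e4b.png",cv2.resize(b,None,fx=3.75,fy=3.75,interpolation=cv2.INTER_CUBIC))
E
```

```text
time: 6.27
tool_pos: [0.5293, -0.2161, 0.304]
ee_rot: [-1.569, -0.002, 1.66]
wrist_force: [-0.1, -0.0, -1.4]
width: 0.0238
```

View pics/s4b.png

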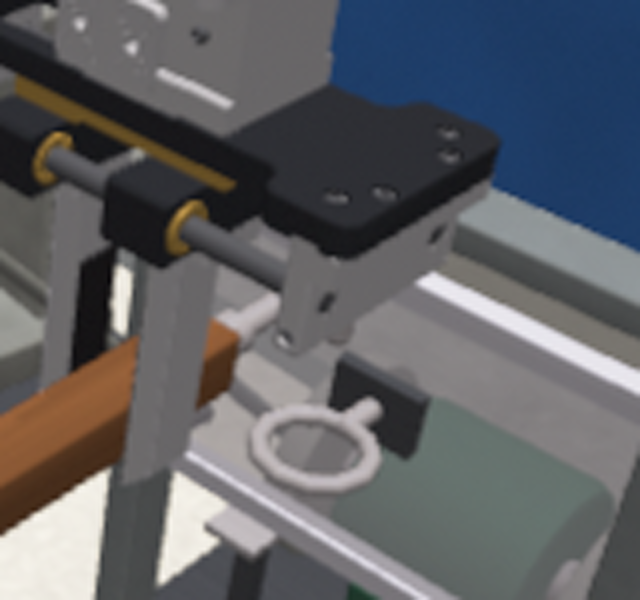

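View pics/e4b.png

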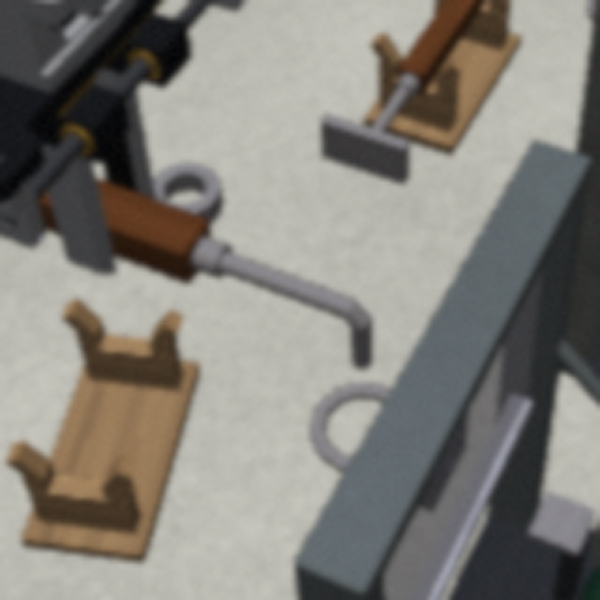

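```bash
python3 - <<'E'
from h import *
np.set_printoptions(precision=1,suppress=True)
from numpy import cos,sin
yaw=1.66-np.pi/2
d=np.array([cos(yaw),sin(yaw),0]);t=np.array([.5293,-.2161,.304])
for L in (.124,.128,.132):
    print(L,proj("scene",[t+d*L+[0,0,.019-.038],t+d*L+[0,0,.019],t+d*(L-.08)+[0,0,.019],t+d*(L-.08)+[0,0,.031]]))
print(proj("scene",[.658,-.205,.2335]))
E
```

```text
0.124 [[243.4 226.6]
 [242.9 212.8]
 [200.5 196.7]
 [199.8 192. ]]
0.128 [[245.5 227.5]
 [245.1 213.6]
 [202.6 197.5]
 [201.8 192.8]]
0.132 [[247.6 228.3]
 [247.3 214.4]
 [204.6 198.3]
 [203.9 193.6]]
[[246.5 244.8]]
```

```bash
python3 -m creep '[{"slide":[0,10,0],"roll":0,"grip":1},{"slide":[0,25,0],"roll":0,"grip":1},{"slide":[0,40,0],"roll":0,"grip":1},{"slide":[0,50,0],"roll":0,"grip":1},{"slide":[0,58,0],"roll":0,"grip":1},{"slide":[0,65,0],"roll":0,"grip":1},{"slide":[0,70,0],"roll":0,"grip":1},{"slide":[0,70,0],"roll":0,"grip":1}]'
python3 - <<'E'
from bench import *
import cv2,numpy as np
cv2.imwrite("pics/s5.png",snapshot("side")[:,:,::-1])
cv2.imwrite("pics/e5.png",snapshot("scene")[:,:,::-1])
a=cv2.imread("pics/s5.png")[100:250,290:450];b=cv2.imread("pics/e5.png")[130:290,150:310]
cv2.imwrite("pics/s5b.png",cv2.resize(a,None,fx=4,fy=4,interpolation=cv2.INTER_CUBIC))
cv2.imwrite("pics/e5b.png",cv2.resize(b,None,fx=3.75,fy=3.75,interpolation=cv2.INTER_CUBIC))
E
```

```text
time: 7.03
tool_pos: [0.5293, -0.2161, 0.2343]
ee_rot: [-1.569, -0.001, 1.661]
wrist_force: [-0.1, 0.2, -1.7]
width: 0.0238
```

View pics/s5b.png

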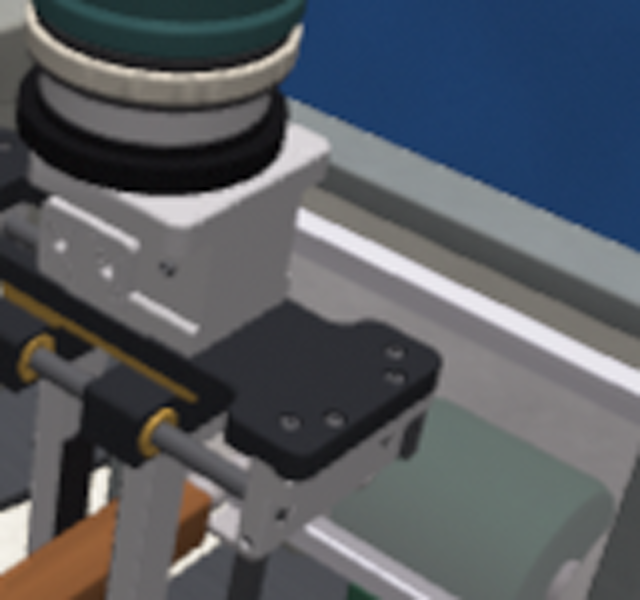

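View pics/e5b.png

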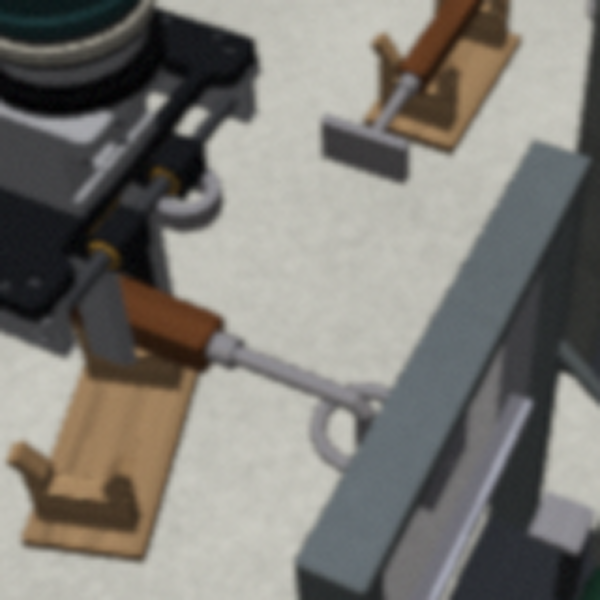

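```bash
python3 - <<'E'
from h import *
import cv2
yaw=1.661-np.pi/2
d=np.array([np.cos(yaw),np.sin(yaw),0]);t=np.array([.5293,-.2161,.2343])
s=10;x0,y0=220,220
b=cv2.imread("pics/e5.png")[y0:y0+50,x0:x0+60];b=cv2.resize(b,None,fx=s,fy=s,interpolation=cv2.INTER_CUBIC)
c=b.copy()
def pl(P,col):
    q=((proj("scene",P)-[x0,y0])*s).astype(int)
    cv2.polylines(c,[q.reshape(-1,1,2)],False,col,1)
h=t+d*.128
pl([h+[0,0,.019]-d*.08,h+[0,0,.019],h+[0,0,-.019]],(0,0,255))
a=np.linspace(0,2*np.pi,60)
for r in(.018,.026): pl(np.c_[.658+r*np.cos(a),-.205+r*np.sin(a),np.full(60,.2335)],(0,255,0))
cv2.imwrite("pics/e5c.png",cv2.resize(np.hstack([b,c]),None,fx=.66,fy=.66))
E
```

```text
(no output)
```

View pics/e5c.png

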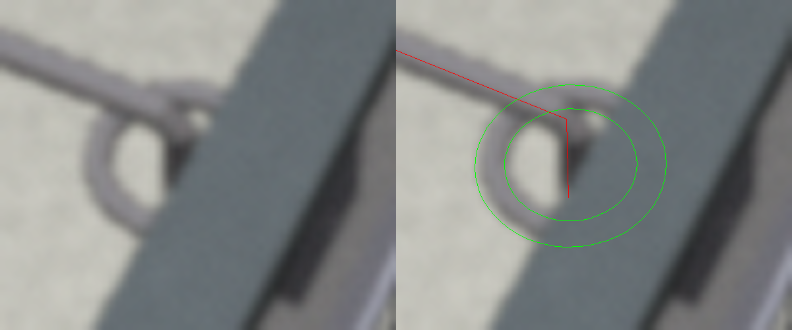

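The hook is inside the ring hole. Pulling down in stages.

```bash
python3 -m creep '[{"slide":[0,4,0],"roll":0,"grip":1},{"slide":[0,7,0],"roll":0,"grip":1},{"slide":[0,10,0],"roll":0,"grip":1},{"slide":[0,13,0],"roll":0,"grip":1},{"slide":[0,16,0],"roll":0,"grip":1},{"slide":[0,20,0],"roll":0,"grip":1},{"slide":[0,24,0],"roll":0,"grip":1},{"slide":[0,28,0],"roll":0,"grip":1},{"slide":[0,32,0],"roll":0,"grip":1},{"slide":[0,36,0],"roll":0,"grip":1},{"slide":[0,40,0],"roll":0,"grip":1},{"slide":[0,40,0],"roll":0,"grip":1}]'
python3 - <<'E'
from bench import *
import cv2,numpy as np
o=robot.get_obs();print(o["wrist_force"],o["wrist_torque"])
cv2.imwrite("pics/s6.png",snapshot("side")[:,:,::-1])
cv2.imwrite("pics/e6.png",snapshot("scene")[:,:,::-1])
b=cv2.imread("pics/e6.png")[130:290,150:310]
a=cv2.imread("pics/s6.png")[100:260,290:450]
cv2.imwrite("pics/e6b.png",np.hstack([cv2.resize(a,None,fx=2.5,fy=2.5,interpolation=cv2.INTER_CUBIC),cv2.resize(b,None,fx=2.5,fy=2.5,interpolation=cv2.INTER_CUBIC)]))
E
```

```text
time: 8.13
tool_pos: [0.5297, -0.2162, 0.1942]
ee_rot: [-1.57, -0.001, 1.661]
wrist_force: [1.0, 0.1, 0.4]
width: 0.0236
[1.02347154 0.07515023 0.36879746] [ 0.05508647 -0.27698673 -0.055203  ]
```

View pics/e6b.png

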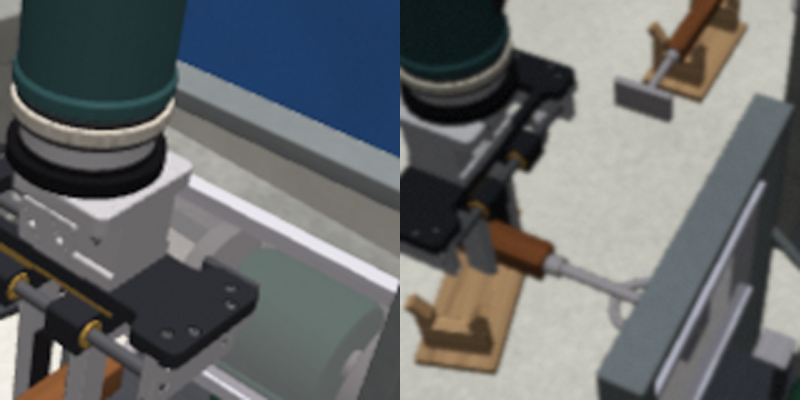

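```bash
python3 -m creep '[{"slide":[0,4,0],"roll":0,"grip":1},{"slide":[0,9,0],"roll":0,"grip":1},{"slide":[0,14,0],"roll":0,"grip":1},{"slide":[0,19,0],"roll":0,"grip":1},{"slide":[0,24,0],"roll":0,"grip":1},{"slide":[0,29,0],"roll":0,"grip":1},{"slide":[0,34,0],"roll":0,"grip":1},{"slide":[0,39,0],"roll":0,"grip":1},{"slide":[0,44,0],"roll":0,"grip":1},{"slide":[0,49,0],"roll":0,"grip":1},{"slide":[0,54,0],"roll":0,"grip":1},{"slide":[0,59,0],"roll":0,"grip":1},{"slide":[0,64,0],"roll":0,"grip":1},{"slide":[0,69,0],"roll":0,"grip":1},{"slide":[0,73,0],"roll":0,"grip":1},{"slide":[0,76,0],"roll":0,"grip":1},{"slide":[0,76,0],"roll":0,"grip":1}]'
python3 - <<'E'
from bench import *
import cv2,numpy as np
o=robot.get_obs();print(o["wrist_force"],o["wrist_torque"])
cv2.imwrite("pics/s7.png",snapshot("side")[:,:,::-1])
cv2.imwrite("pics/e7.png",snapshot("scene")[:,:,::-1])
b=cv2.imread("pics/e7.png")[160:320,150:310]
a=cv2.imread("pics/s7.png")[130:290,290:450]
cv2.imwrite("pics/e7b.png",np.hstack([cv2.resize(a,None,fx=2.5,fy=2.5,interpolation=cv2.INTER_CUBIC),cv2.resize(b,None,fx=2.5,fy=2.5,interpolation=cv2.INTER_CUBIC)]))
E
```

```text
time: 9.65
tool_pos: [0.5296, -0.2162, 0.1185]
ee_rot: [-1.57, -0.001, 1.661]
wrist_force: [0.2, 0.5, -0.3]
width: 0.0242
[ 0.21317744  0.47694439 -0.31005288] [ 0.05188417 -0.17335415 -0.0352103 ]
```

View pics/e7b.png

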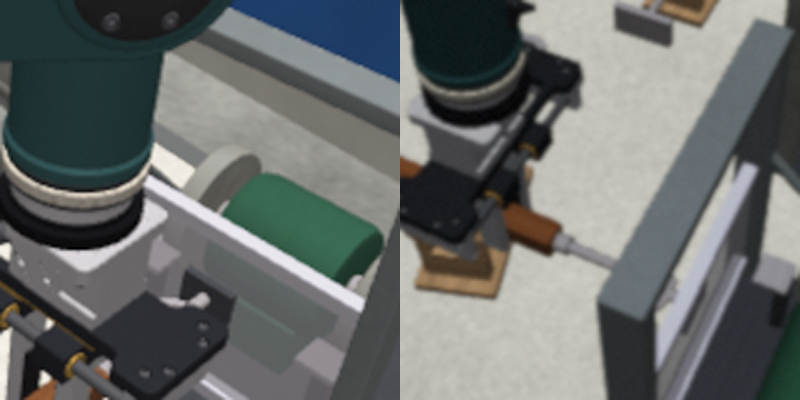

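```bash
python3 -m creep '[{"slide":[0,3,0],"roll":0,"grip":1},{"slide":[0,6,0],"roll":0,"grip":1},{"slide":[0,9,0],"roll":0,"grip":1},{"slide":[0,11,0],"roll":0,"grip":1},{"slide":[0,12,0],"roll":0,"grip":1},{"slide":[0,12,0],"roll":0,"grip":1}]'
python3 - <<'E'
from bench import *
o=robot.get_obs();print(o["wrist_force"],o["wrist_torque"])
import cv2
cv2.imwrite("pics/s8.png",snapshot("side")[:,:,::-1]);cv2.imwrite("pics/e8.png",snapshot("scene")[:,:,::-1])
E
```

```text
time: 10.25
tool_pos: [0.5296, -0.2162, 0.1072]
ee_rot: [-1.57, -0.0, 1.661]
wrist_force: [-0.8, 0.8, 2.0]
width: 0.0237
[-0.7879105   0.81830631  2.01756471] [ 0.09503279 -0.05544373  0.0516188 ]
```

View pics/s8.png

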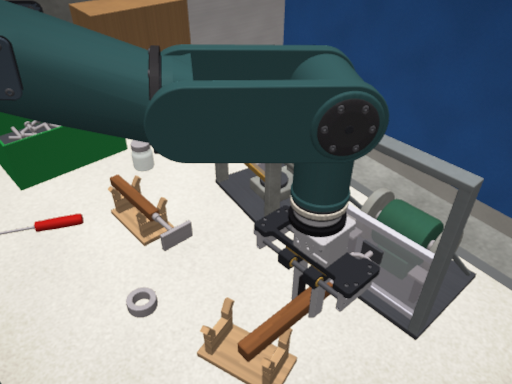

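View pics/e8.png

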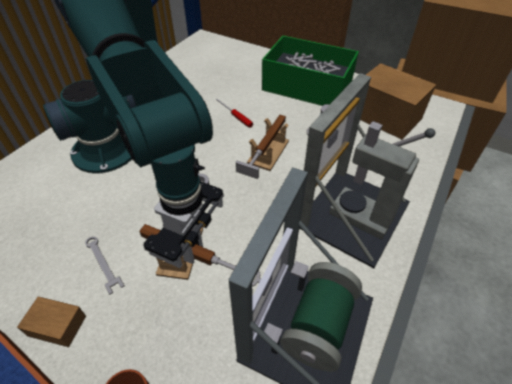

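```bash
python3 - <<'E'
from h import *
import cv2
np.set_printoptions(precision=1,suppress=True)
yaw=1.661-np.pi/2
d=np.array([np.cos(yaw),np.sin(yaw),0]);n=np.array([-d[1],d[0],0]);t=np.array([.5296,-.2162,.1072])
from math import radians
for tilt in (-6,-3,0,3,6):
    a=radians(tilt); D=d*np.cos(a)+np.array([0,0,np.sin(a)]);U=-d*np.sin(a)+np.array([0,0,np.cos(a)])
    g=t+[0,0,.019]
    print(tilt,proj("side",[g-D*.132+s*n*.012+U*.012 for s in(1,-1)]+[g-D*.132-n*.012-U*.012]).tolist(),proj("scene",[g+D*.048+s*n*.012+U*.012 for s in (1,-1)]).tolist())
a=cv2.imread("pics/s8.png")[285:365,235:345]; b=cv2.imread("pics/e8.png")[220:280,180:260];c=cv2.imread("pics/s8.png")[160:340,310:470]
cv2.imwrite("pics/c9.png",cv2.resize(a,None,fx=7,fy=7,interpolation=cv2.INTER_CUBIC))
cv2.imwrite("pics/c10.png",cv2.resize(b,None,fx=8,fy=8,interpolation=cv2.INTER_CUBIC))
cv2.imwrite("pics/c11.png",cv2.resize(c,None,fx=3.3,fy=3.3,interpolation=cv2.INTER_CUBIC))
E
```

```text
-6 [[237.49200939914817, 332.8136640418476], [249.05180283847113, 344.25657735741623], [247.7707377376215, 355.4657474582865]] [[215.38697500018776, 253.226936333671], [209.57181927036643, 262.4160646211089]]
-3 [[236.9520173425038, 336.26491403085146], [248.4273107895131, 347.71885265181197], [247.85398649875637, 358.27327225524624]] [[215.11142711677346, 252.48293713880645], [209.27749799093712, 261.67858296791667]]
0 [[236.61839375173759, 339.5459772185583], [248.01078050150014, 351.0024439881494], [248.13283726656496, 360.8761244535637]] [[214.77948202994858, 251.7186577204846], [208.92603544112814, 260.91974186333937]]
3 [[236.48847867055005, 342.6476510941909], [247.79975359662527, 354.09829969191946], [248.6019172503249, 363.2695426317007]] [[214.3917611809602, 250.93624744035662], [208.51810078054893, 260.14166826035057]]
6 [[236.55869696105708, 345.56194370605795], [247.79083121627352, 356.99863169866524], [249.25519820052452, 365.44992878288014]] [[213.94907653553244, 250.13794206886746], [208.05455735994687, 259.34657957551235]]
```

View pics/c9.png

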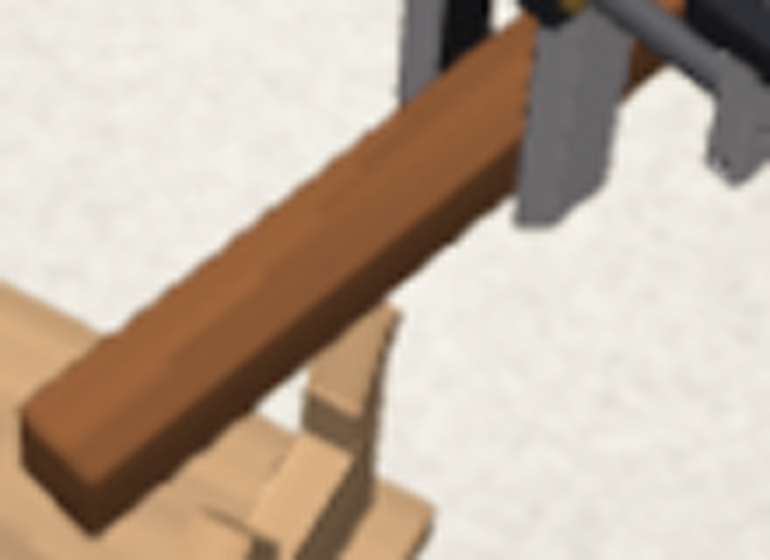

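View pics/c10.png

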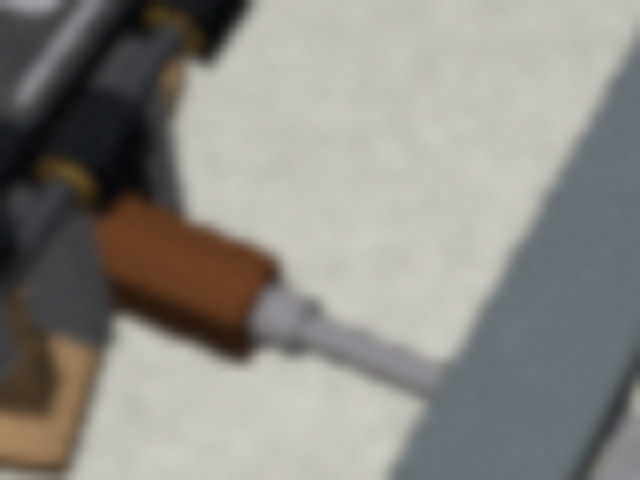

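View pics/c11.png

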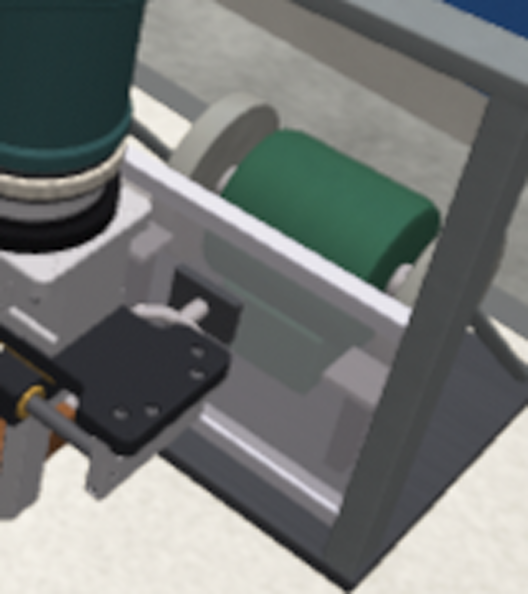

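```bash
python3 - <<'E'
from h import *
d=np.array([np.cos(.0907),np.sin(.0907),0]);r0=np.array([.658,-.205,0])+d*.036
for n,u in (("i",(375.6,188)),("i",(397.4,200.4)),("n",(363.9,239.4)),("n",(383.6,253.9))):
    o,v=ray("side",*u);s=((r0-o)@d)/(v@d);print(n,o+v*s)
E
```

```text
i [ 0.69225937 -0.18422789  0.25069303]
i [ 0.69596002 -0.22491691  0.24949018]
n [ 0.69217295 -0.18327768  0.13780512]
n [ 0.69599738 -0.22532766  0.13355739]
```

```bash
python3 -m creep '[{"slide":[0,2,0],"roll":0,"grip":1},{"slide":[0,3,0],"roll":0,"grip":1},{"slide":[0,3,0],"roll":0,"grip":1}]'; python3 -m creep '[{"slide":[0,2,0],"roll":0,"grip":1},{"slide":[0,3,0],"roll":0,"grip":1},{"slide":[0,3,0],"roll":0,"grip":1}]'
python3 - <<'E'
from bench import *
import cv2
cv2.imwrite("pics/s9.png",snapshot("side")[:,:,::-1])
c=cv2.imread("pics/s9.png")[160:340,310:470]
cv2.imwrite("pics/c12.png",cv2.resize(c,None,fx=3.3,fy=3.3,interpolation=cv2.INTER_CUBIC))
c=cv2.imread("pics/s9.png")[285:365,235:345]
cv2.imwrite("pics/c13.png",cv2.resize(c,None,fx=7,fy=7,interpolation=cv2.INTER_CUBIC))
E
```

```text
time: 10.6
tool_pos: [0.5297, -0.2163, 0.1043]
ee_rot: [-1.571, -0.0, 1.661]
wrist_force: [-2.1, -0.2, 1.3]
width: 0.0235
time: 10.85
tool_pos: [0.5297, -0.2163, 0.1012]
ee_rot: [-1.571, -0.0, 1.661]
wrist_force: [-1.4, 0.5, 1.4]
width: 0.024
```

View pics/c12.png

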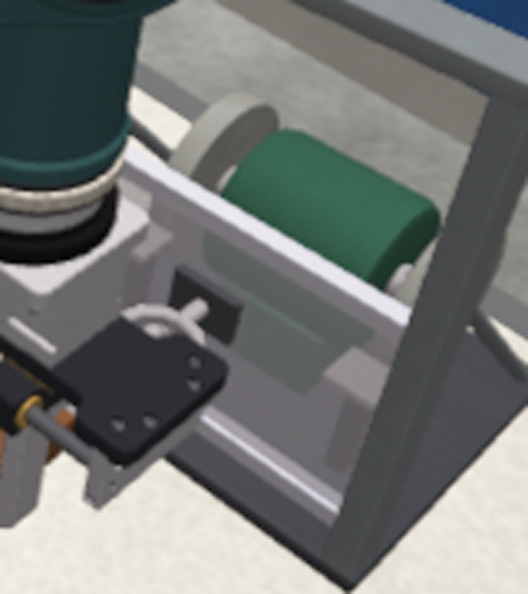

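View pics/c13.png

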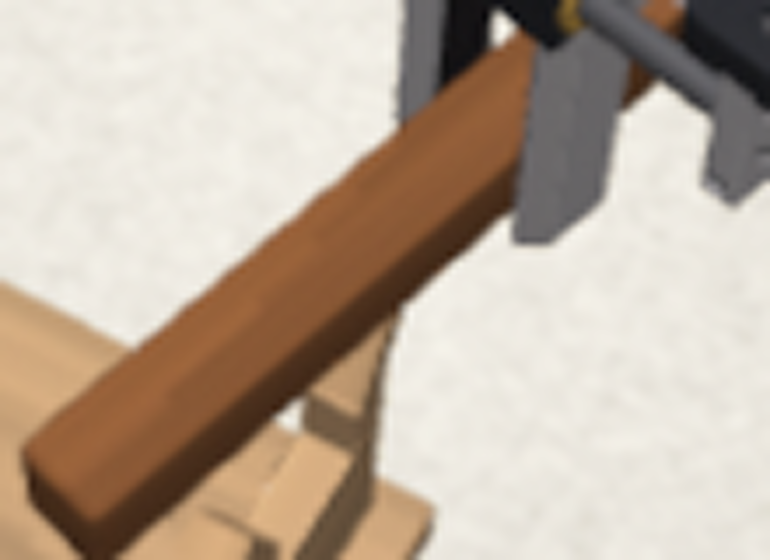

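The guard plate corner hasn't moved ((178,262) in both crops) although the TCP went 6 mm lower, so the guard is at its stop. The pole tilted about 5° in the grip. Now lifting the hook out.

```bash
python3 -m creep '[{"slide":[0,-3,0],"roll":0,"grip":1},{"slide":[0,-8,0],"roll":0,"grip":1},{"slide":[0,-15,0],"roll":0,"grip":1},{"slide":[0,-22,0],"roll":0,"grip":1},{"slide":[0,-30,0],"roll":0,"grip":1},{"slide":[0,-40,0],"roll":0,"grip":1},{"slide":[0,-55,0],"roll":0,"grip":1},{"slide":[0,-75,0],"roll":0,"grip":1},{"slide":[0,-95,0],"roll":0,"grip":1},{"slide":[0,-110,0],"roll":0,"grip":1},{"slide":[0,-120,0],"roll":0,"grip":1},{"slide":[0,-120,0],"roll":0,"grip":1}]'
python3 - <<'E'
from bench import *
import cv2,numpy as np
cv2.imwrite("pics/s10.png",snapshot("side")[:,:,::-1]);cv2.imwrite("pics/e10.png",snapshot("scene")[:,:,::-1])
a=cv2.imread("pics/s10.png")[160:330,225:475]; b=cv2.imread("pics/e10.png")[150:320,100:350]
cv2.imwrite("pics/c14.png",np.vstack([cv2.resize(k,None,fx=1.75,fy=1.75,interpolation=cv2.INTER_CUBIC) for k in (a,b)]))
cv2.imwrite("pics/c14.png",np.hstack([cv2.resize(k,None,fx=1.6,fy=1.6,interpolation=cv2.INTER_CUBIC) for k in (a,b)]))
E
```

```text
time: 11.9
tool_pos: [0.5309, -0.2169, 0.2253]
ee_rot: [-1.576, 0.003, 1.661]
wrist_force: [-0.7, -1.0, -0.8]
width: 0.0238
```

View pics/c14.png

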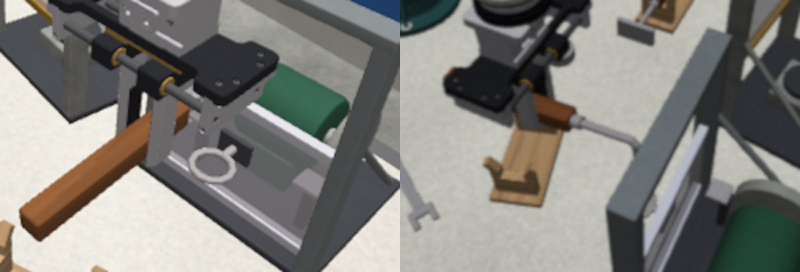

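The hook is out and the ring stays low, at (212,165) in the left crop. Swinging back over the rest.

```bash
python3 -m creep '[{"slide":[3,0,8],"roll":2,"grip":1},{"slide":[7,0,20],"roll":6,"grip":1},{"slide":[11,0,32],"roll":11,"grip":1},{"slide":[15,0,42],"roll":17,"grip":1},{"slide":[18,0,50],"roll":23,"grip":1},{"slide":[21,0,58],"roll":29,"grip":1},{"slide":[23,0,64],"roll":35,"grip":1},{"slide":[25,0,69],"roll":41,"grip":1},{"slide":[27,0,73],"roll":47,"grip":1},{"slide":[27.5,0,76],"roll":53,"grip":1},{"slide":[27.5,0,78],"roll":59,"grip":1},{"slide":[27.5,0,78],"roll":65,"grip":1},{"slide":[27.5,0,78],"roll":70,"grip":1},{"slide":[27.5,0,78],"roll":72.5,"grip":1},{"slide":[27.5,0,78],"roll":73.3,"grip":1},{"slide":[27.5,0,78],"roll":73.3,"grip":1},{"slide":[27.5,0,78],"roll":73.3,"grip":1}]'
python3 - <<'E'
from bench import *
import cv2,numpy as np
T=camera_info("wrist")["cam_to_world"]; np.save("w11.npy",T)
o=robot.get_obs();print(o["tool_pos"],o["ee_rot"])
im=snapshot("wrist")[:,:,::-1]; cv2.imwrite("pics/w11.png",cv2.resize(im,None,fx=1.56,fy=1.56,interpolation=cv2.INTER_CUBIC))
cv2.imwrite("pics/s11.png",snapshot("side")[:,:,::-1])
E
```

```text
time: 13.42
tool_pos: [0.4492, -0.1958, 0.2205]
ee_rot: [-1.569, 0.001, 0.383]
wrist_force: [0.0, -0.6, -1.2]
width: 0.0237
[ 0.44916508 -0.19579155  0.22051783] [-1.56941614e+00  1.06134725e-03  3.82882968e-01]
```

View pics/w11.png

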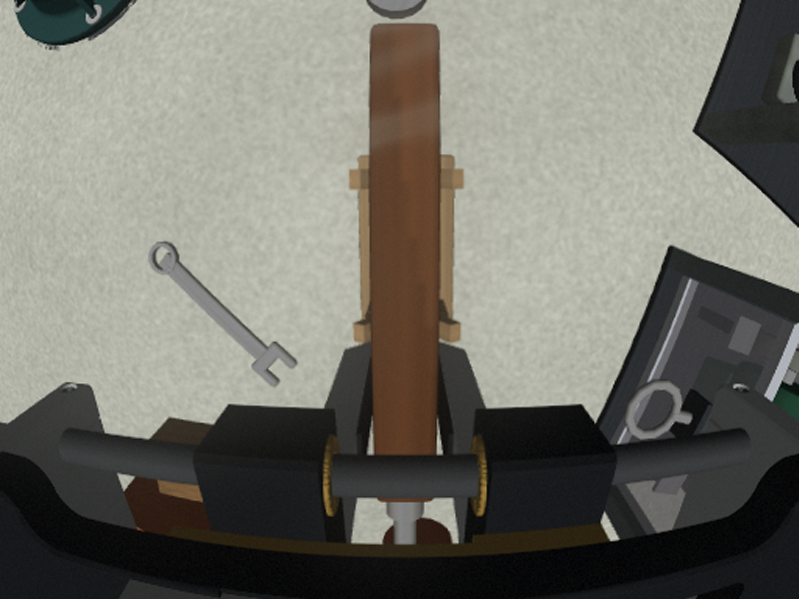

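View pics/s11.png

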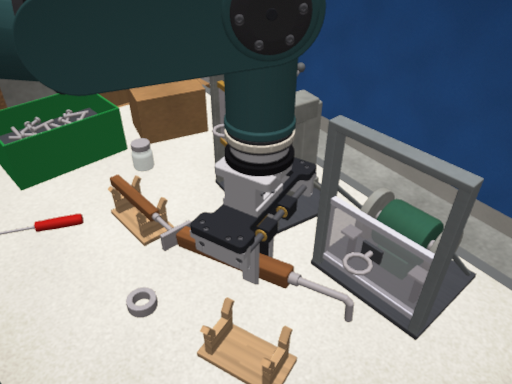

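```bash
python3 -m creep '[{"slide":[0.5,10,-0.5],"roll":0,"grip":1},{"slide":[1,30,-1],"roll":0,"grip":1},{"slide":[1,55,-1],"roll":0,"grip":1},{"slide":[1,80,-1],"roll":0,"grip":1},{"slide":[1,105,-1],"roll":0,"grip":1},{"slide":[1,125,-1],"roll":0,"grip":1},{"slide":[1,135,-1],"roll":0,"grip":1},{"slide":[1,140,-1],"roll":0,"grip":1},{"slide":[1,140,-1],"roll":0,"grip":1},{"slide":[1,140,-1],"roll":0,"grip":1}]'
python3 - <<'E'
from bench import *
import cv2,numpy as np
o=robot.get_obs();print(o["tool_pos"],o["ee_rot"])
a=snapshot("side")[280:384,170:340,::-1];b=snapshot("scene")[170:310,110:250,::-1]
cv2.imwrite("pics/s12.png",cv2.resize(a,None,fx=4.5,fy=4.5,interpolation=cv2.INTER_CUBIC))
cv2.imwrite("pics/e12.png",cv2.resize(b,None,fx=4,fy=4,interpolation=cv2.INTER_CUBIC))
E
```

```text
time: 14.35
tool_pos: [0.4514, -0.1968, 0.0823]
ee_rot: [-1.572, -0.001, 0.382]
wrist_force: [0.1, -0.0, -0.9]
width: 0.024
[ 0.45144629 -0.19684629  0.08233202] [-1.57196073e+00 -1.00058785e-03  3.82056928e-01]
```

View pics/s12.png

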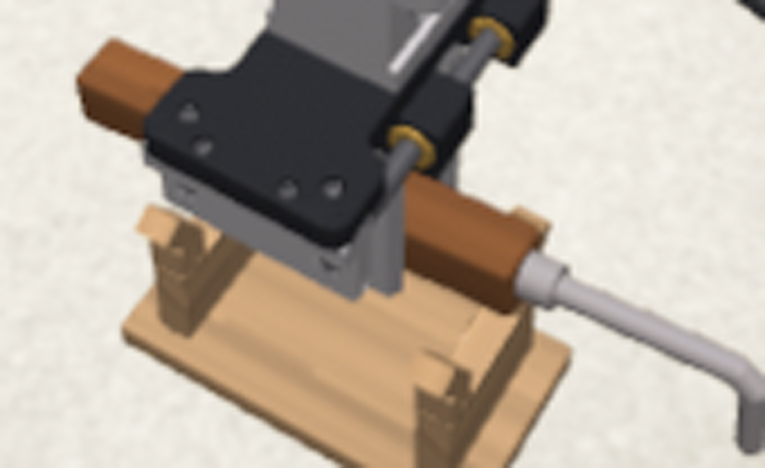

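View pics/e12.png

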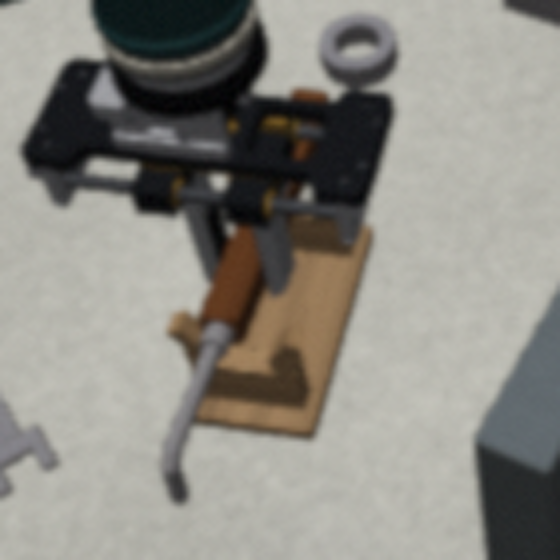

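```bash
python3 -m creep '[{"slide":[-0.5,6,0.5],"roll":0,"grip":1},{"slide":[-0.5,13,0.5],"roll":0,"grip":1},{"slide":[-0.5,20,0.5],"roll":0,"grip":1},{"slide":[-0.5,26,0.5],"roll":0,"grip":1},{"slide":[-0.5,30,0.5],"roll":0,"grip":1},{"slide":[-0.5,33,0.5],"roll":0,"grip":1},{"slide":[-0.5,35,0.5],"roll":0,"grip":1},{"slide":[-0.5,37,0.5],"roll":0,"grip":1},{"slide":[-0.5,38.5,0.5],"roll":0,"grip":1},{"slide":[-0.5,39,0.5],"roll":0,"grip":1},{"slide":[-0.5,39,0.5],"roll":0,"grip":1}]'
python3 - <<'E'
from bench import *
import cv2,numpy as np
o=robot.get_obs();print(o["wrist_force"],o["wrist_torque"])
a=snapshot("side")[280:384,170:340,::-1];b=snapshot("scene")[170:310,110:250,::-1]
cv2.imwrite("pics/s13.png",cv2.resize(a,None,fx=4.5,fy=4.5,interpolation=cv2.INTER_CUBIC))
cv2.imwrite("pics/e13.png",cv2.resize(b,None,fx=4,fy=4,interpolation=cv2.INTER_CUBIC))
E
```

```text
time: 15.37
tool_pos: [0.4506, -0.1971, 0.0431]
ee_rot: [-1.573, -0.0, 0.382]
wrist_force: [-0.7, -2.7, 3.9]
width: 0.0236
[-0.69863696 -2.66072363  3.87433154] [-0.39776808  0.34710844  0.24000575]
```

View pics/s13.png

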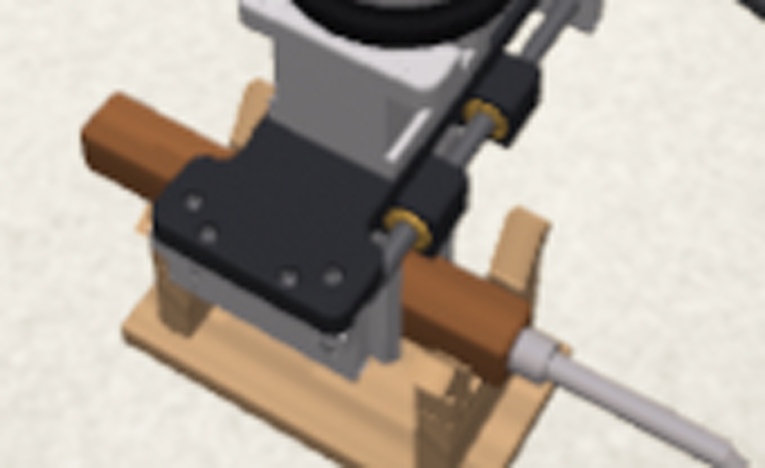

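View pics/e13.png

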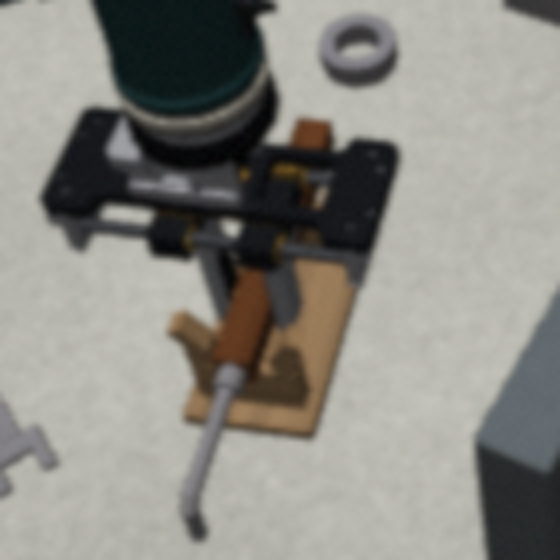

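The pole is back in the notches: its rear corner is at side (196,301) and its front at (288,347), matching the start within ~1 px. Releasing and withdrawing.

```bash
python3 -m creep '[{"slide":[0,0,0],"roll":0,"grip":0.6},{"slide":[0,0,0],"roll":0,"grip":0.5},{"slide":[0,0,0],"roll":0,"grip":0.3},{"slide":[0,0,0],"roll":0,"grip":0},{"slide":[0,0,0],"roll":0,"grip":0},{"slide":[0,0,0],"roll":0,"grip":0},{"slide":[0,0,0],"roll":0,"grip":0},{"slide":[0,0,0],"roll":0,"grip":0},{"slide":[0,0,0],"roll":0,"grip":0},{"slide":[0,0,0],"roll":0,"grip":0},{"slide":[0,0,0],"roll":0,"grip":0}]'
```

```text
time: 16.38
tool_pos: [0.4502, -0.1962, 0.0425]
ee_rot: [-1.571, -0.0, 0.382]
wrist_force: [-1.3, -0.5, -0.0]
width: 0.0927
```

```bash
python3 -m creep '[{"slide":[0,-5,0],"roll":0,"grip":0},{"slide":[0,-15,0],"roll":0,"grip":0},{"slide":[0,-40,0],"roll":0,"grip":0},{"slide":[0,-75,0],"roll":0,"grip":0},{"slide":[0,-110,0],"roll":0,"grip":0},{"slide":[0,-145,0],"roll":0,"grip":0},{"slide":[0,-180,0],"roll":0,"grip":0},{"slide":[0,-210,0],"roll":0,"grip":0},{"slide":[0,-230,0],"roll":0,"grip":0},{"slide":[0,-230,0],"roll":0,"grip":0},{"slide":[0,-230,0],"roll":0,"grip":0},{"slide":[0,-230,0],"roll":0,"grip":0}]'
python3 - <<'E'
from bench import *
import cv2,numpy as np
print(robot.get_obs()["wrist_force"])
for n in("side","scene"): cv2.imwrite(f"pics/{n}F.png",snapshot(n)[:,:,::-1])
im=np.hstack([cv2.resize(cv2.imread(f"pics/side{k}.png")[280:384,170:340],None,fx=2.35,fy=2.35,interpolation=cv2.INTER_CUBIC) for k in "0F"])
im2=np.hstack([cv2.resize(cv2.imread(f"pics/scene{k}.png")[180:310,130:260],None,fx=2.35,fy=2.35,interpolation=cv2.INTER_CUBIC) for k in "0F"])
im2=cv2.copyMakeBorder(im2,0,0,0,im.shape[1]-im2.shape[1],cv2.BORDER_CONSTANT)
cv2.imwrite("pics/F.png",np.vstack([im,im2]))
E
```

```text
time: 17.38
tool_pos: [0.4497, -0.196, 0.2713]
ee_rot: [-1.569, 0.001, 0.382]
wrist_force: [-0.8, -0.7, -1.5]
width: 0.0942
[-0.75240004 -0.68491844 -1.4562107 ]
```

View pics/F.png

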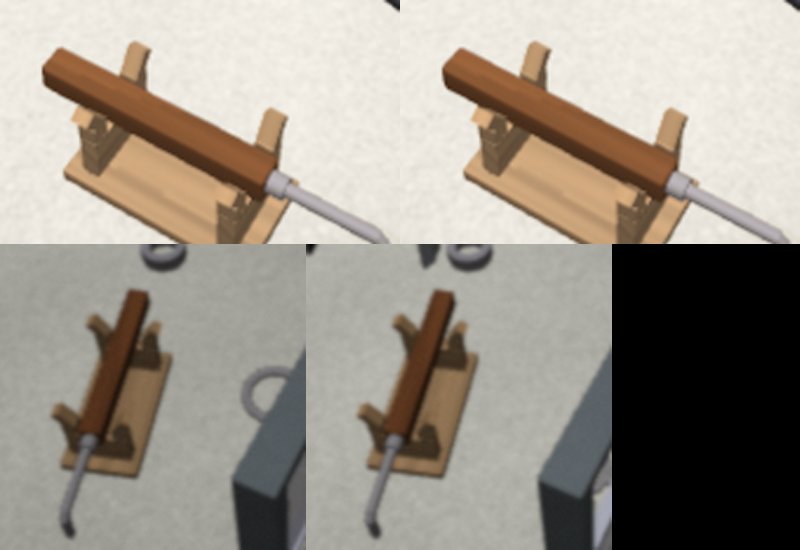

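View pics/sideF.png

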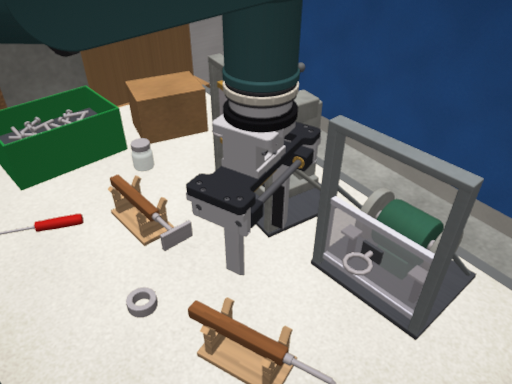

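The pole lies exactly as before in both views. One last check on the ring height, at about (357,263) in the side view.

```bash
python3 - <<'E'
from h import *
import cv2
for z in(.115,.12,.125,.13): print(z,proj("side",[.658,-.205,z]))
im=cv2.imread("pics/sideF.png")[235:295,325:405]
cv2.imwrite("pics/c15.png",cv2.resize(im,None,fx=9,fy=9,interpolation=cv2.INTER_CUBIC))
E
```

```text
0.115 [[357.77586092 264.18332668]]
0.12 [[358.21248679 262.15568281]]
0.125 [[358.65276537 260.11107618]]
0.13 [[359.09674267 258.04929306]]
```

View pics/c15.png

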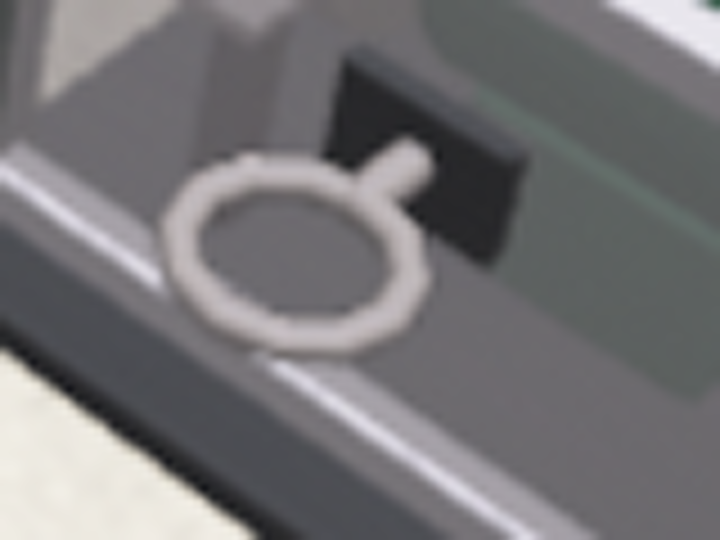

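```bash
python3 -c "
from bench import ticket
print(ticket.close_job())"
```

```text
the job is handed in; nothing more can be done
None
```

The job is done and handed in after about 17.5 s. I gripped the pole 20 mm ahead of its origin, lowered the hook into the grinder guard's ring and pulled the guard down to its stop. I then lifted the hook out and laid the pole back in the rest's notches.

**Guard:** the ring centre measures about 118–120 mm high, against 120 mm for fully down. While it was being pulled, pressing 6 mm further did not move the guard, and it stayed down after the hook came out.

**Pole:** it matches its starting pose within about 1 pixel in both fixed views. It tilted about 5° in the grip at the end of the pull and levelled again when pressed into the notches.

**Robot:** the gripper is open and clear above the rest. I saw no contact between the robot and the guard or its stand. The highest wrist force read at the end of a move was about 5 N.

**Disagreement:** the fixed cameras' pole positions differed by about 6 mm, so I used the wrist camera for the grasp and a three-camera fit for the ring.

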